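# Clamp the sharpened punch and hold the microscope over its edge

## Task

The freshly sharpened hollow punch stands loose between the jaws of the small vise, cutting edge up: crank the vise handle clockwise until it stops, so that the jaw grips the punch. Then take the white hand microscope out of its stand, carry it clear over the things on the bench and finish still holding it upright, centred over the punch's cutting edge with its lens about a centimetre above, so that I can look at the edge on the tablet. The lens must never touch the punch, and everything else on the bench stays where it stands.

Things in the scene. Friction and masses are not known exactly. Their poses are not given: they have to be found in the camera images.
- vise: Dark-green drill vise on a 136 x 104 mm plywood board, fixed. Origin: on the bench surface midway between the jaws. x: level, along the screw, from the crank end to the fixed jaw; z up; y left as seen from the crank end. Bed 32 mm, jaw tops 79 mm above the bench, jaws 66 mm wide along y. Screw axis parallel to x, at y = 0, 58 mm above the bench.
- vise_crank (a joint): Turn of the crank, rad, 0 to a firm stop at 3.6; grows clockwise seen from the crank end (looking along the vise's +x), moving jaw, screw and crank 1.9 mm per rad along +x. Starts at 0 to 0.6; stays where left. Takes about 3 N at the handle, some 2 N more while the jaw squeezes the punch (from about 2.6 to the stop).
- crank_hub (a point): Centre of the crank's hub, on the screw axis at the outer face of the crank arm. The arm is 45 mm long from here to the handle's axis. At joint 1.85 the handle is straight above the hub; at 0 it is to the vise's +y side, at 3.6 to its -y side, both times a little below the hub. Axes not meaningful.
- crank_knob (a point): Middle of the black revolving crank handle: 38 mm long, 17 mm thick, parallel to the screw, sticking out from the arm away from the vise. It spins freely on its pin, so it can be pinched from above and led round in one grasp. This point is 20 mm from its inner end. Axes not meaningful.
- vise_pad: Brown leather-faced plate of the moving jaw, 66 mm wide along the vise's y and 42 mm high; it moves with the jaw and is sprung by about 20 N per mm. Origin: same place as the vise's origin when the crank is at 0 and nothing is clamped; axes as the vise's.
- punch: Grey steel hollow punch, 110 mm long, 14 mm thick, tapering to its round cutting edge, about 5 mm across; it stands upright on its blunt end on the vise bed, loose until clamped, up to 12 mm to either side of the middle of the jaws. Its y axis points straight down along it, from edge to blunt end. Origin: half way up, on its side (6.8 mm off its axis).
- punch_edge (a point): Centre of the punch's cutting edge at its upper end, about 142 mm above the bench; axes as the punch's, y pointing down along the punch. It shifts up to about 3 mm when the jaw closes.
- scope: White cordless hand microscope with a black focus ring and a clear nose, 108 mm tall, 0.1 to 0.17 kg, standing lens down in its stand. z axis up along it. Origin: centre of the front of its lens, which is its underside. Nose 25 mm thick for the lowest 16 mm, widening to a 34 mm thick round body from 30 to 92 mm above the lens; the top above is domed.
- scope_lens (a point): Centre of the front of the microscope's lens (same point as the scope's origin and same axes).
- scope_stand: Microscope stand, fixed: black round foot 76 mm across, 9 mm high, with a grey cup on it, 48 mm across, 38 mm inner width, whose rim is 39 mm above the bench and whose floor, on which the lens rests, is 12 mm above the bench. Origin: centre of the underside.
- glue_pot: Open white glue pot, 83 mm across, 82 mm tall, loose, between the microscope and the vise. Origin: centre of the underside. Must stay where it is.
- cement_bottle: Yellow bottle with a red cap, 56 mm across, 150 mm tall, loose. Origin: centre of the underside. Must stay.
- orange_spool: Orange thread spool, 44 mm across, 56 mm tall, loose. Origin: centre of the underside. Must stay.
- black_spool: Black thread spool, 44 mm across, 56 mm tall, loose. Origin: centre of the underside. Must stay.
- brass_weight: Brass knob weight, 48 mm across, 62 mm tall, standing on the oak block (a fixed block 260 x 200 mm, 50 mm high, near right of the bench). Origin: centre of the underside. Must stay.
- sanding_block: Cork sanding block, 45 x 90 x 30 mm, lying on the oak block. Origin: centre of the underside. Must stay.
- spare_punch_a: Another steel punch, 14 x 110 x 14 mm, lying on the oak block. Origin: centre of the underside. Must stay.
- brush_jar: Small jar with brushes, 48 mm across, 205 mm tall with the brushes, loose at the right rear corner behind the vise. Origin: centre of the underside. Must stay.
- spare_punch_b: Another steel punch, 14 x 110 x 14 mm, lying on the oak block. Origin: centre of the underside. Must stay.
- beeswax: Yellow cake of beeswax, 34 x 55 x 18 mm, lying on the oak block. Origin: centre of the underside. Must stay.
There are look-alikes about, which are no part of the job. Of the things like the scope_stand, leave any that is turquoise; of the rest the larger one is meant.

How it is judged:
By the outcome, as a careful person would: the job done as asked, in the order asked, and still so for the second after the job is handed in, while the arm keeps its last pose, push and grip.
It also fails if it takes over 58 s, if anything falls off the work surface, if the arm or the gripper's body presses on something with over 40 N, if the wrist force passes 120 N, or if a joint passes its speed limit or range.

## Robot

A 6-joint arm with a two-finger parallel gripper is mounted at the origin on a cart in front of the work surface, level with it; the furniture and walls round the work are solid. World frame = base frame: x ahead of the robot, y to its left, z up, the work surface at z = 0. Lengths are in m, angles in rad, forces in N, time in s.
With the tool pointing down it reaches from about 0.375 to 0.925 m from the base axis. Payload 5.7 kg.
Tool frame: the origin (TCP) lies on the centre line of the jaws, within the pads' length; the fingertips stand 25 mm ahead of it and the grasp point (between the pads) lies 6 mm ahead of it (env.tcp_to_tips is the distance from the TCP to the fingertips, in m); z points along the fingers, x is the direction in which the jaws open and shut, and the axes are right-handed (so a half turn about z gives the same grasp; the last joint's range is limited). The gripper opens to 88 mm and grips with 3 to 60 N. Pads are 20 mm wide; open, the fingers measure 115 mm over their backs; the gripper's body (75 mm by 178 mm) begins 61 mm behind the grasp point.
Start: joints at [-1.458, 0.359, 1.51, -0, 1.272, -0.115], TCP at [0.135, -0.584, 0.248] pointing down, gripper open.
Joint ranges: [-2.97, 2.97], [-1.01, 2.36], [0.21, 2.38], [-0.96, 4.11], [0.2, 2.71], [-2.98, 2.98]. Speed limits (rad/s): [2.39, 2.39, 3.14, 3.14, 3.14, 3.14].

## Interface

Orientations are given as a rotation vector (axis times angle).
In Python, from station import env gives the robot as it stands.
- The arm moves only by the tool apply_moves, never from a script. Its argument "commands" is a list that holds one entry, the list of rows, each a list of 7 numbers: the opening in per cent of the stroke, from 0 (shut) to 100 (fully open), then the shift along the tool's x, y, z in units of 50 mm (1.0 is 50 mm), then the turn, a rotation vector about the tool's x, y, z in units of 6 degrees (1.0 is 6 degrees). In form: [[[hand, x, y, z, rx, ry, rz], ...]]. A call has 1 to 20 rows; each row is the pose to reach, as a shift and turn from the pose measured when the call began, along the tool's axes at that moment; what a row does not reach only later rows make up. A row lasts 1/8 s, in which the tool goes at most 62.5 mm and 10.7 degrees, less where a joint would pass 70% of its speed; a pose out of reach is approached as far as the arm can. A call with a gripper value outside its range is refused whole. The fingers move at their own pace and stop on an object; the grip force is fixed at half the most. Time passes only in rows, so rows that repeat a pose let the fingers close. It gives the time, the measured TCP pose, the force and the opening at its end, in the units of the state.
- env.get_obs(): the state, without advancing time (a new reading comes with each control period).
- env.read_camera(name): name is "scene" or "side" or "wrist"; returns a dict with "frame" (384x512x3 uint8, red, green, blue), "fx", "fy", "cx", "cy" (pixels), "T" (4x4, takes a point from camera to world coordinates); the wrist camera has in their place "mount" (4x4, takes a point from camera to tool coordinates, whose origin is the TCP and whose axes are the tool frame's). Camera axes: x right, y up, looking along -z (the intrinsics and any distortion apply to the point x, -y, -z); pixel columns grow to the right and rows downward; lengths in m; the calibration is good to about 2 mm. A picture is of the moment at which its call begins: read the wrist's pose just before it. There is no depth.
- env.hand_in(): hands the job in, once; it reports no verdict.
The state is a dict: "time": time; "q": joint angles; "qd": joint speeds; "joint_torque": joint torques, N m; "eef_pos": TCP position; "eef_rot": TCP orientation; "force": force on the tool from outside, world axes, zero at the start; "moment": the same for the moment, N m; "gripper_width": finger opening in m.
Only numpy, scipy, OpenCV 4.12 (cv2) and the standard library are available. Lean on these libraries where they do the work, as an engineer would, in place of code of your own. Each camera call takes 0.05 s, during which the arm holds its last target.

## Working session

There is one attempt and no reset: what is moved stays moved. The work goes in short steps, Python scripts to look and compute and a tool call to move; the robot and the scene stay as the last step left them, time stands still between calls to the robot, and variables do not carry over. Pictures are saved under pics/ and viewed, and the job is handed in when it is done.

Besides the shell and the picture viewer there is one more tool, called after ">>>" as a command line: name --argument value ..., lists and objects as JSON in quotes. apply_moves: Moves the arm, as the interface text tells. Its arguments: {"type":"object","properties":{"commands":{"type":"array"}},"required":["commands"]}

```bash
mkdir -p pics; ls
python3 - <<'E'
from station import env
import cv2
o=env.get_obs()
for k,v in o.items(): print(k,v)
for n in("scene","side","wrist"):
    c=env.read_camera(n)
    cv2.imwrite(f"pics/{n}0.png",c["frame"][:,:,::-1])
    print(n,{k:v for k,v in c.items() if k!="frame"})
E
```

```text
pics
time 0.0
q [-1.45809136e+00  3.59458475e-01  1.51143143e+00  1.30804110e-05
  1.27251575e+00 -1.15062165e-01]
qd [-0.00101585  0.00012614  0.00036541 -0.00100394 -0.00068604 -0.00088774]
joint_torque [ 9.13294953e-04 -5.15372300e+01 -2.70725030e+01  6.80323807e-02
  3.49515025e-02 -1.15604698e-04]
eef_pos [ 0.13542687 -0.58384672  0.24683765]
eef_rot [-2.45847476e+00  1.95381269e+00  1.99664577e-03]
force [-0.10144295 -0.6667142  -0.7533184 ]
moment [ 0.00935327 -0.00144059  0.02060446]
gripper_width 0.08750172997996608
scene {'fx': 460.9219750349742, 'fy': 460.9219750349742, 'cx': 256.3206905646595, 'cy': 197.45015822256687, 'T': array([[-0.79902241,  0.44170904, -0.40799058,  0.06920853],
       [-0.60125553, -0.57854181,  0.55116346,  0.60485463],
       [ 0.00741427,  0.68569855,  0.72784787,  0.91812653],
       [ 0.        ,  0.        ,  0.        ,  1.        ]])}
side {'fx': 415.8884587637308, 'fy': 415.8884587637308, 'cx': 253.19707075450256, 'cy': 194.87091563814244, 'T': array([[-0.9871151 ,  0.09664269, -0.1275303 ,  0.40404478],
       [-0.15992222, -0.62252627,  0.7660848 ,  0.80406221],
       [-0.00535447,  0.7766088 ,  0.6299604 ,  0.78506967],
       [ 0.        ,  0.        ,  0.        ,  1.        ]])}
wrist {'fx': 337.60504784336183, 'fy': 337.60504784336183, 'cx': 260.09266989230576, 'cy': 193.3922133707313, 'mount': array([[ 9.99998033e-01, -1.98126333e-03,  8.96712957e-05,
        -2.66968833e-04],
       [-1.89152495e-03, -9.66346986e-01, -2.57235155e-01,
        -6.97757238e-02],
       [ 5.96304165e-04,  2.57234480e-01, -9.66348833e-01,
        -1.37071754e-01],
       [ 0.00000000e+00,  0.00000000e+00,  0.00000000e+00,
         1.00000000e+00]])}
```

View pics/scene0.png

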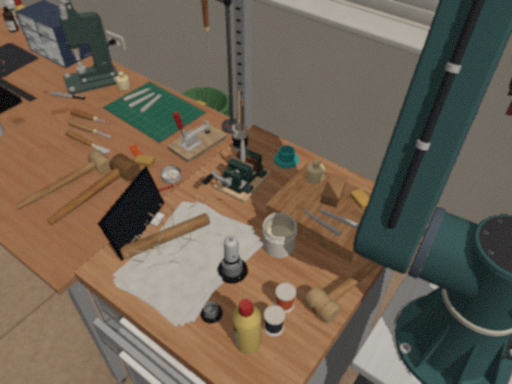

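View pics/side0.png

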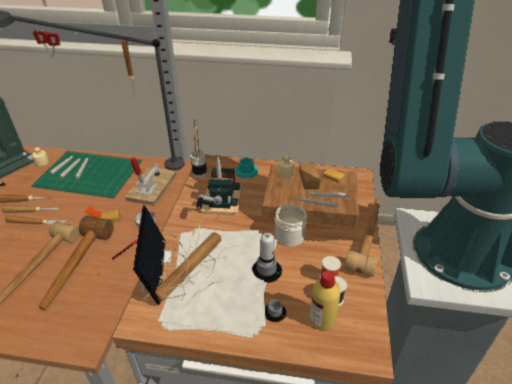

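View pics/wrist0.png

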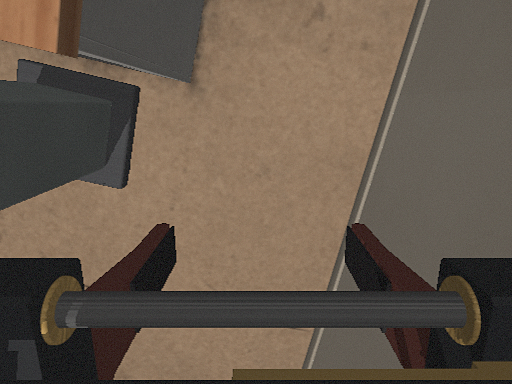

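```bash
cat > h.py <<'E'
from station import env
import numpy as np, cv2
from scipy.spatial.transform import Rotation as R
def cam(n):
    o=env.get_obs(); c=env.read_camera(n)
    if n=="wrist":
        T=np.eye(4);T[:3,:3]=R.from_rotvec(o["eef_rot"]).as_matrix();T[:3,3]=o["eef_pos"]
        c["T"]=T@c["mount"]
    return c
def ray(c,u,v):
    d=np.array([(u-c["cx"])/c["fx"],-(v-c["cy"])/c["fy"],-1.]);d=c["T"][:3,:3]@d
    return c["T"][:3,3],d/np.linalg.norm(d)
def onz(c,u,v,z):
    o,d=ray(c,u,v); return o+d*(z-o[2])/d[2]
def proj(c,P):
    p=np.linalg.inv(c["T"])@np.append(P,1.); return np.array([c["cx"]-c["fx"]*p[0]/p[2],c["cy"]+c["fy"]*p[1]/p[2]])
def tri(rays):
    A=0;b=0
    for o,d in rays:
        M=np.eye(3)-np.outer(d,d);A=A+M;b=b+M@o
    x=np.linalg.solve(A,b); return x,[np.linalg.norm((np.eye(3)-np.outer(d,d))@(x-o)) for o,d in rays]
def crop(c,u0,v0,w,h,k,name):
    f=c["frame"][v0:v0+h,u0:u0+w,::-1]
    cv2.imwrite("pics/"+name,cv2.resize(f,None,fx=k,fy=k,interpolation=cv2.INTER_CUBIC))
E
python3 - <<'E'
from h import *
c=cam("scene"); crop(c,190,140,100,75,8,"sv.png"); crop(c,190,210,130,97,6,"ss.png")
c=cam("side"); crop(c,180,140,100,75,8,"dv.png"); crop(c,230,200,130,97,6,"ds.png")
E
```

```text
(no output)
```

View pics/sv.png

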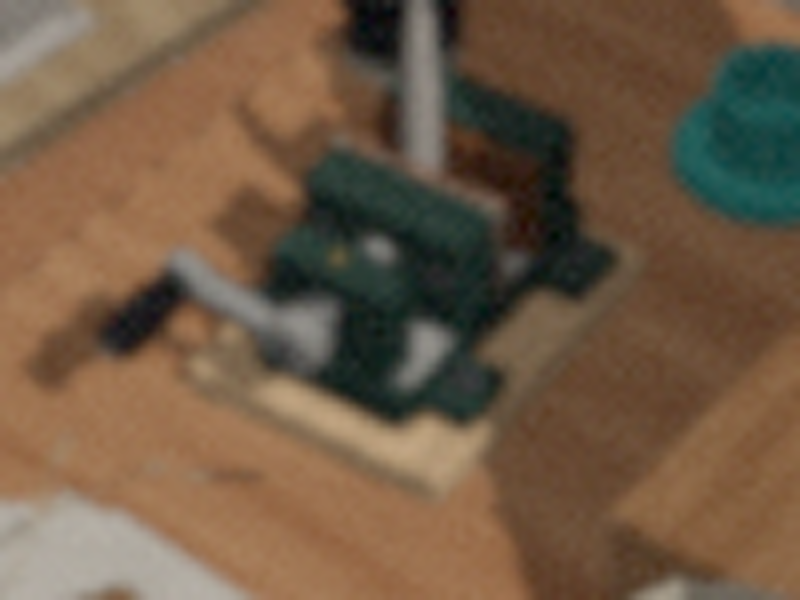

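View pics/dv.png

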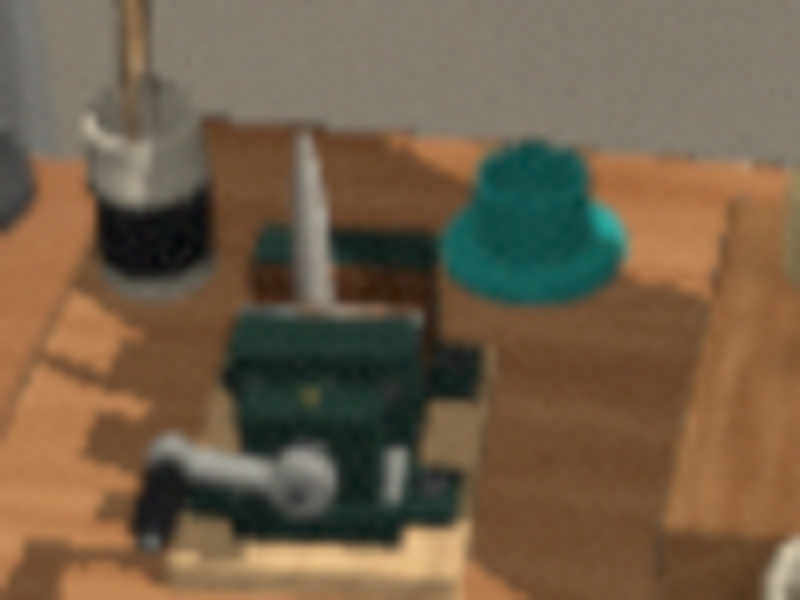

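View pics/ss.png

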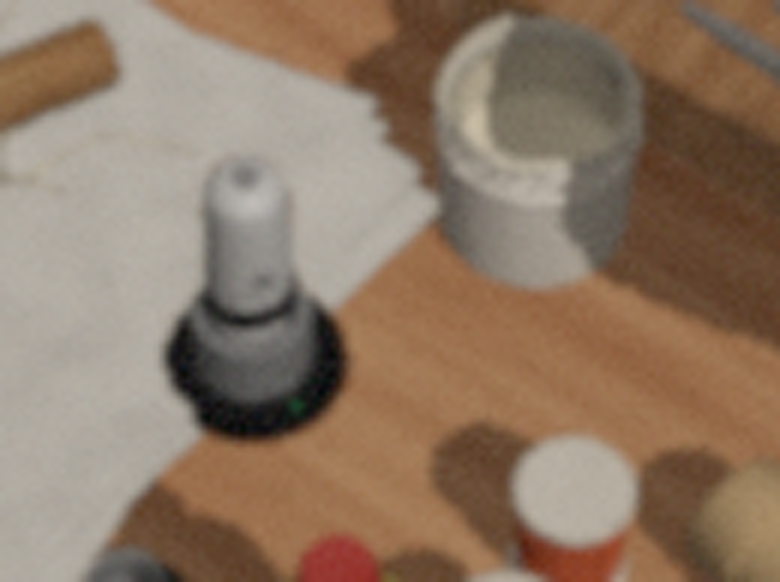

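View pics/ds.png

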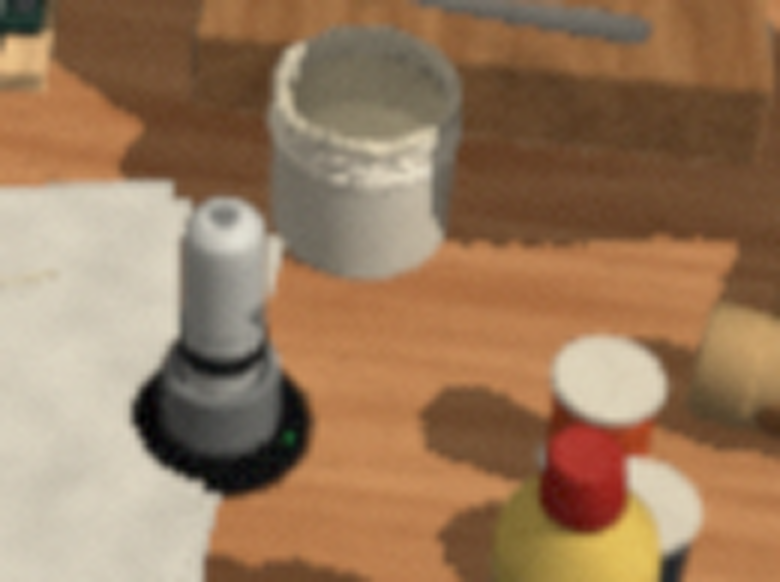

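Run:
```python
from h import *
s=cam("scene"); d=cam("side")
crop(s,215,85,60,60,10,"sp.png")
crop(d,200,145,40,60,10,"dp.png")
def P(nm,a,b,ko,ao,bo):
    u=np.array(a)/ko+ao;v=np.array(b)/ko+bo
    x,e=tri([ray(s,*u),ray(d,*v)]);print(nm,x.round(4),np.round(e,4))
for n,a,b in [("hub",(288,342),(300,482)),("knob",(145,312),(158,508)),("armend",(183,265),(168,447)),
 ("boardnearcorner-x",(440,490),(463,590)),("boardcornerright",(637,255),(490,348)),("boardcornerleft",(190,370),(170,575)),
 ("jawTR",(497,215),(424,318)),("jawTL",(330,140),(240,308))]:
    P(n,a,b,8,np.array([190,140]),np.array([180,140]))
for n,a,b in [("scopetop",(243,165),(226,208)),("pot rim c",(537,107),(365,90)),("ring",(250,305),(225,355))]:
    P(n,a,b,6,np.array([190,210]),np.array([230,200]))
```

```text
hub [ 0.6421 -0.0351  0.0646] [0.0005 0.0005]
knob [ 0.6873 -0.0161  0.0645] [0.0018 0.0018]
armend [ 0.6875 -0.0359  0.0731] [0.0001 0.0001]
boardnearcorner-x [ 0.5911 -0.05    0.0115] [0.0021 0.0021]
boardcornerright [ 0.6048 -0.181   0.0155] [0.0004 0.0004]
boardcornerleft [ 0.695  -0.043   0.0105] [0.0021 0.0021]
jawTR [ 0.6141 -0.1111  0.0808] [0.0006 0.0006]
jawTL [ 0.6785 -0.1027  0.0846] [0.001 0.001]
scopetop [0.4834 0.1377 0.1277] [0.0017 0.0017]
pot rim c [0.4384 0.0133 0.0793] [0.0018 0.0018]
ring [0.4815 0.1403 0.0481] [0.0003 0.0003]
```

View pics/sp.png

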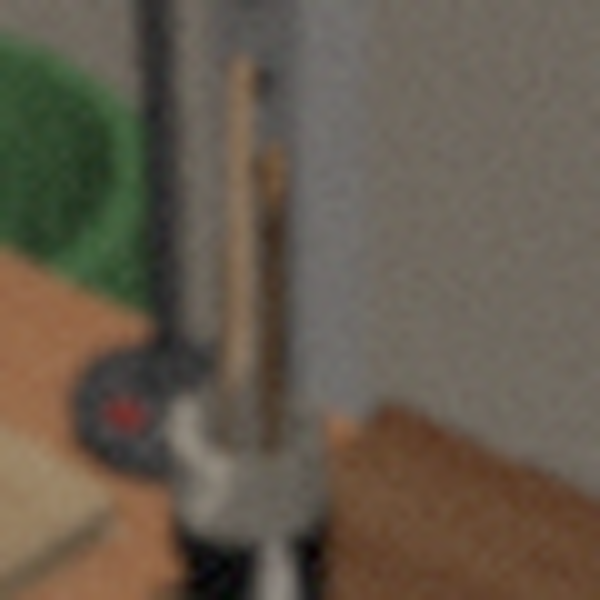

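View pics/dp.png

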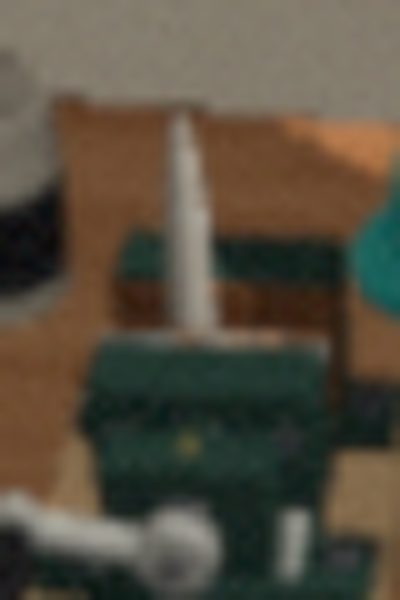

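```bash
python3 - <<'E'
from h import *
s=cam("scene"); d=cam("side"); w=cam("wrist")
o=env.get_obs(); M=R.from_rotvec(o["eef_rot"]).as_matrix(); print(M.round(3))
print("punch",tri([ray(s,242.7,139.5),ray(d,218.1,156.7)]))
print("bench back edge",[onz(d,u,v,0).round(3) for u,v in[(205,156),(380,170),(270,160)]])
print("bottle cap top",tri([ray(s,245,303),ray(d,330,264)]))
print("jar",onz(d,199,172,0),onz(s,239,143,0))
print("brush tip",tri([ray(s,239.3,91.5),ray(d,196,120)]))
print("post base",onz(d,174,166,0)); print("post",[onz(d,162,v,0.3) for v in (20,100)])
print("wrist: edge corner",onz(w,75,55,0), "wall line",onz(w,425,0,-.7),onz(w,310,360,-.7))
print("wallcam",onz(w,190,80,-.3))
E
python3 - <<'E'
from h import *
d=cam("side")
cv2.imwrite("pics/dfull.png",cv2.resize(d["frame"][:300,:,::-1],(800,469),interpolation=cv2.INTER_CUBIC))
E
```

```text
[[ 0.226 -0.974 -0.   ]
 [-0.974 -0.226  0.   ]
 [-0.    -0.    -1.   ]]
punch (array([ 0.65643459, -0.12586452,  0.14414523]), [np.float64(0.0001695808884803544), np.float64(0.00016958088848027344)])
bench back edge [array([ 0.758, -0.332,  0.   ]), array([ 0.179, -0.339,  0.   ]), array([ 0.537, -0.342,  0.   ])]
bottle cap top (array([0.34456013, 0.26504511, 0.18553475]), [np.float64(0.0064743536781699555), np.float64(0.006474353678169963)])
jar [ 0.75402369 -0.23922542  0.        ] [ 0.76469151 -0.24203688  0.        ]
brush tip (array([ 0.74173035, -0.22200284,  0.20186426]), [np.float64(0.0033552293859407073), np.float64(0.0033552293859405737)])
post base [ 0.84395431 -0.2592742   0.        ]
post [array([ 1.02133007, -0.78924908,  0.3       ]), array([ 0.79718056, -0.13360521,  0.3       ])]
wrist: edge corner [ 0.20709158 -0.36507404  0.        ] wall line [ 0.59241794 -0.96484713 -0.7       ] [-0.67675858 -0.96936778 -0.7       ]
wallcam [ 0.21520734 -0.4263647  -0.3       ]
```

View pics/dfull.png

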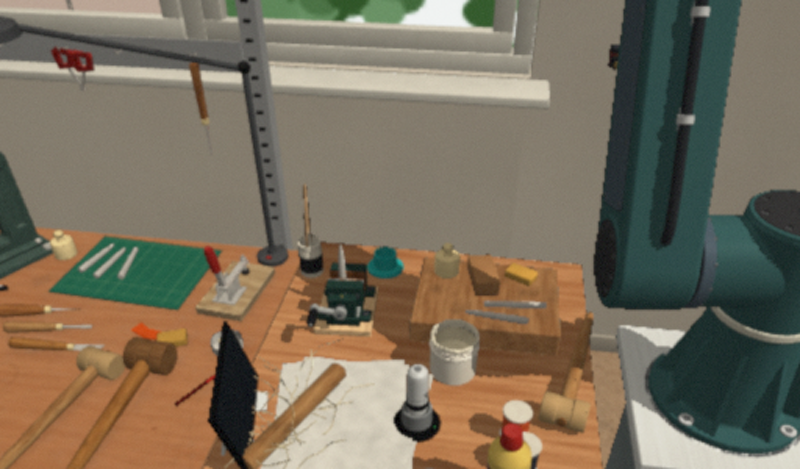

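>>> apply_moves --commands '[[[100,-0.6,-0.9,0,0,0,-1],[100,-1.2,-1.8,0,0,0,-2],[100,-1.8,-2.7,0,0,0,-3],[100,-2.4,-3.6,0,0,0,-4],[100,-3,-4.5,0,0,0,-5],[100,-3.6,-5.4,0,0,0,-6],[100,-4.2,-6.3,0,0,0,-7],[100,-4.8,-7.2,0,0,0,-8],[100,-5.4,-8.1,0,0,0,-9],[100,-6,-9,0,0,0,-10],[100,-6.6,-9.9,0,0,0,-11],[100,-7.2,-10.8,0,0,0,-12],[100,-7.8,-11.7,0,0,0,-13],[100,-8.2,-12.4,0,0,0,-13.6],[100,-8.4,-12.7,0,0,0,-13.9],[100,-8.4,-12.7,0,0,0,-13.9],[100,-8.4,-12.7,0,0,0,-13.9]]]'

```text
time: 2.68
eef_pos: [0.6581, -0.033, 0.2476]
eef_rot: [3.136, 0.174, -0.002]
force: [-0.5, 0.2, -0.4]
gripper_width: 0.0884
```

Run:
```python
from h import *
import pickle
w=cam("wrist"); pickle.dump(w,open("w1.pkl","wb"))
o=env.get_obs();print(o["time"],o["eef_pos"],R.from_rotvec(o["eef_rot"]).as_matrix().round(3),o["q"],o["force"])
cv2.imwrite("pics/w1.png",w["frame"][:,:,::-1])
print("hub",proj(w,[.6421,-.0351,.06]))
```

```text
2.725 [ 0.65813436 -0.03317055  0.24770046] [[ 0.994  0.111 -0.001]
 [ 0.111 -0.994 -0.   ]
 [-0.001  0.    -1.   ]] [-1.54879671e-01  4.43837606e-01  1.37278406e+00 -4.30694009e-04
  1.32580710e+00 -2.65527764e-01] [0.94815561 0.48523093 0.30222588]
hub [244.14327081 177.9954085 ]
```

View pics/w1.png

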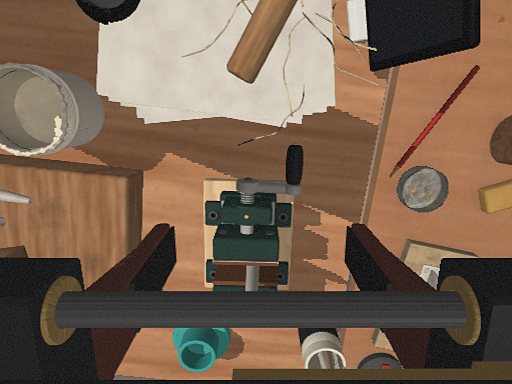

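Run:
```python
from h import *
import pickle
w=pickle.load(open("w1.pkl","rb")); crop(w,195,135,120,90,6.5,"w1c.png"); crop(w,195,215,120,90,6.5,"w1d.png")
```

```text
(no output)
```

View pics/w1c.png

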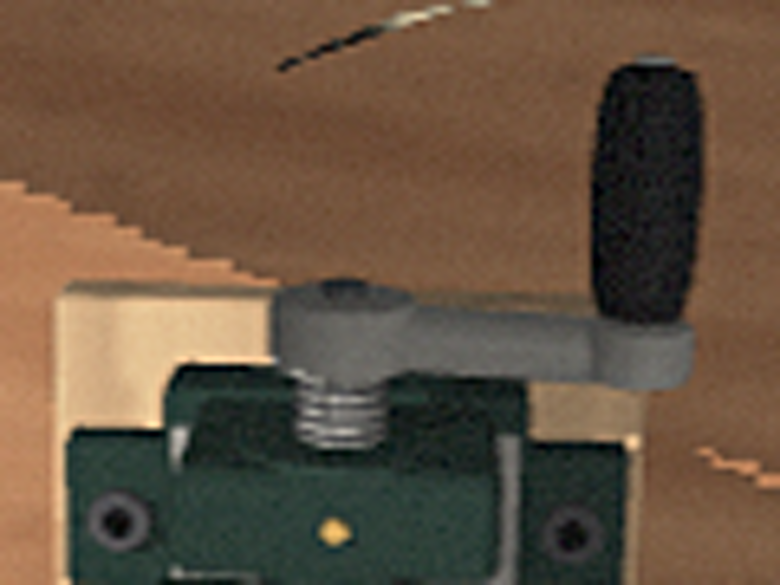

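View pics/w1d.png

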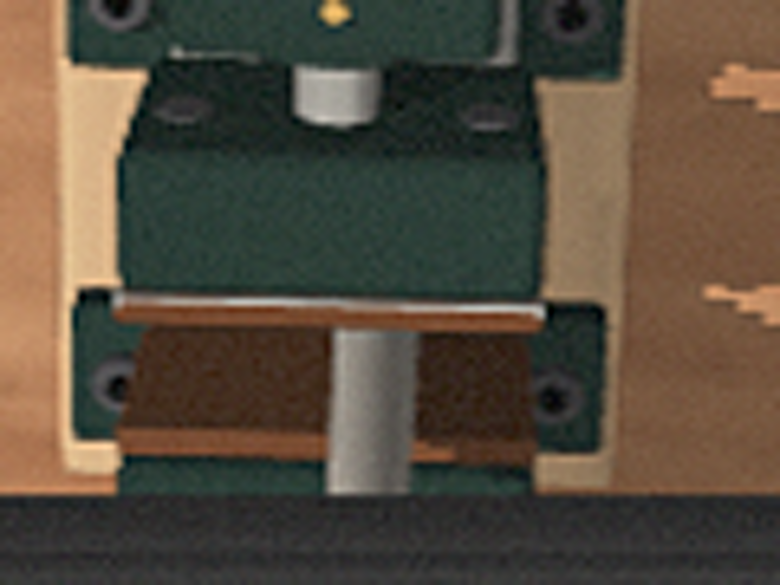

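Run:
```python
from h import *
import pickle
w=pickle.load(open("w1.pkl","rb"))
C=lambda u,v:(195+u/6.5,135+v/6.5); D=lambda u,v:(195+u/6.5,215+v/6.5)
a=onz(w,*D(113,293),.079);b=onz(w,*D(545,310),.079);print(a,b,np.linalg.norm(a-b),np.degrees(np.arctan2((b-a)[1],(b-a)[0])), (a+b)/2)
for c1,c2,z in[((60,295),(68,455),.012)]:
    p=onz(w,*C(*c1),z);q=onz(w,*D(*c2),z);print("boardL",p,q,np.degrees(np.arctan2((q-p)[1],(q-p)[0])),np.linalg.norm(q-p))
p=onz(w,*C(645,300),.012);q=onz(w,*D(605,470),.012);print("boardR",p,q,np.degrees(np.arctan2((q-p)[1],(q-p)[0])))
s=pickle.load(open("w1.pkl","rb"))
print("hubtop .068",onz(w,*C(343,290),.068)," axis ",onz(w,*C(341,420),.066))
S=cam("scene");Dd=cam("side")
print("knob",tri([ray(w,*C(650,192)),ray(S,190+145/8,140+312/8),ray(Dd,180+158/8,140+508/8)]))
print("knob tip",tri([ray(w,*C(652,62)),ray(S,190+108/8,140+345/8),ray(Dd,180+148/8,140+540/8)]))
print("armend",tri([ray(w,*C(645,322)),ray(S,190+185/8,140+272/8),ray(Dd,180+170/8,140+470/8)]))
for z in(.058,.06,.064):print(z,onz(w,*C(648,192),z),onz(w,*C(652,62),z),onz(w,*C(645,322),z))
print("punch lean/loc at z~.1", onz(w,*D(375,330),.079+.0))
```

```text
[ 0.61973199 -0.11698611  0.079     ] [ 0.68536681 -0.11232842  0.079     ] 0.0657998789165456 4.059119551418965 [ 0.6525494  -0.11465726  0.079     ]
boardL [ 0.59631576 -0.05357444  0.012     ] [ 0.60712326 -0.1850715   0.012     ] -85.30152684297117 0.1319404353821918
boardR [ 0.69753239 -0.04294865  0.012     ] [ 0.70856142 -0.17664875  0.012     ] -85.2843014163109
hubtop .068 [ 0.64592182 -0.03451768  0.068     ]  axis  [ 0.64767092 -0.05498269  0.066     ]
knob (array([ 0.6881551 , -0.01616473,  0.06409109]), [np.float64(0.0014022505555567146), np.float64(0.0016497393040757755), np.float64(0.0021246815054601896)])
knob tip (array([0.68593135, 0.00355426, 0.06646439]), [np.float64(0.0008409236875040383), np.float64(0.001117769213663688), np.float64(0.0017489507209276676)])
armend (array([ 0.68949651, -0.03649506,  0.06473398]), [np.float64(0.002346474465141577), np.float64(0.0028957305707889972), np.float64(0.0027164147318604467)])
0.058 [ 0.68984788 -0.0165537   0.058     ] [0.68773049 0.00283119 0.058     ] [ 0.69218323 -0.03652631  0.058     ]
0.06 [ 0.68960593 -0.01622738  0.06      ] [0.68750152 0.00303882 0.06      ] [ 0.69192699 -0.03607769  0.06      ]
0.064 [ 0.68912205 -0.01557473  0.064     ] [0.68704356 0.00345408 0.064     ] [ 0.6914145  -0.03518046  0.064     ]
punch lean/loc at z~.1 [ 0.65998802 -0.11859572  0.079     ]
```

Run:
```python
from h import *
S=cam("scene");D=cam("side")
yv=np.array([.997,.078,0]);H=np.array([.6463,-.0345,.058])
for q in(0,.1,.2,.3,.4,.5,.6):
    a=1.85-q; E=H+.045*(np.sin(a)*yv+np.cos(a)*np.array([0,0,1]))
    K=E+.0255*np.array([-.078,.997,0])
    print(q,E.round(4),*[((proj(c,E)-proj(c,H))*8).round(1) for c in(S,D)],*[((proj(c,K)-o)*8).round(0) for c,o in((S,[190,140]),(D,[180,140]))],((proj(S,H)-[190,140])*8).round(0),((proj(D,H)-[180,140])*8).round(0))
```

```text
0 [ 0.6894 -0.0311  0.0456] [-103.9  -23.5] [-122.6   21.5] [129. 375.] [152. 566.] [278. 353.] [288. 495.]
0.1 [ 0.6904 -0.031   0.05  ] [-107.1  -33.9] [-126.6   11.6] [125. 365.] [148. 556.] [278. 353.] [288. 495.]
0.2 [ 0.691  -0.031   0.0544] [-109.4  -44.1] [-129.4    1.6] [123. 355.] [145. 546.] [278. 353.] [288. 495.]
0.3 [ 0.6912 -0.031   0.0589] [-110.6  -53.9] [-131.    -8.6] [122. 345.] [143. 536.] [278. 353.] [288. 495.]
0.4 [ 0.6908 -0.031   0.0634] [-110.7  -63.2] [-131.2  -18.7] [121. 335.] [143. 525.] [278. 353.] [288. 495.]
0.5 [ 0.6901 -0.0311  0.0679] [-109.7  -72. ] [-130.1  -28.6] [122. 327.] [144. 515.] [278. 353.] [288. 495.]
0.6 [ 0.6889 -0.0312  0.0722] [-107.6  -80. ] [-127.7  -38.3] [124. 319.] [147. 506.] [278. 353.] [288. 495.]
```

>>> apply_moves --commands '[[[45,0.4,-0.2,0.6,0,0,0.2],[45,0.65,-0.31,1.4,0,0,0.3],[45,0.65,-0.31,2.2,0,0,0.3],[45,0.65,-0.31,2.6,0,0,0.3],[45,0.65,-0.31,2.6,0,0,0.3]]]'

```text
time: 3.55
eef_pos: [0.6881, -0.014, 0.1167]
eef_rot: [-3.139, -0.125, 0.005]
force: [0.7, -0.2, 0.5]
gripper_width: 0.042
```

Run:
```python
from h import *
import pickle
w=cam("wrist"); pickle.dump(w,open("w2.pkl","wb"))
cv2.imwrite("pics/w2.png",cv2.resize(w["frame"][:,:,::-1],(768,576)))
d=cam("side"); crop(d,140,90,120,120,5,"d2.png")
```

```text
(no output)
```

View pics/w2.png

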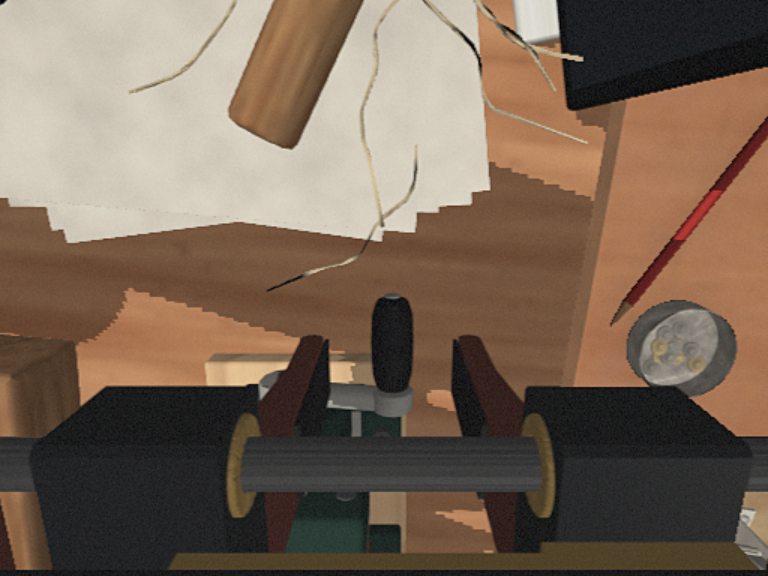

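View pics/d2.png

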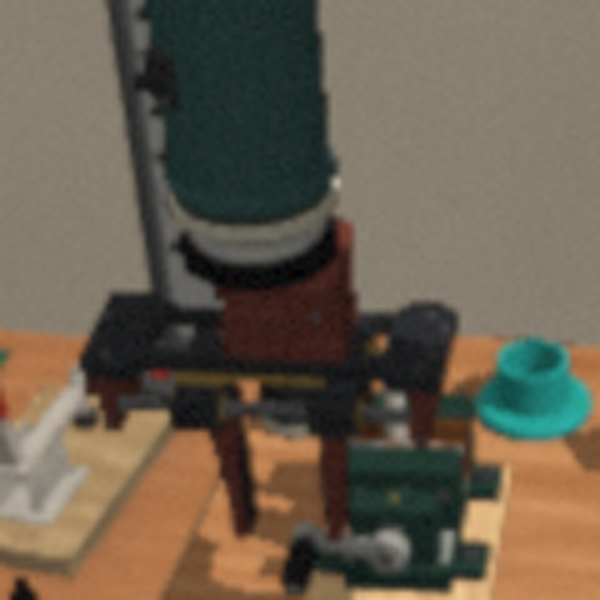

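Run:
```python
from h import *
import pickle
w=pickle.load(open("w2.pkl","rb"));w1=pickle.load(open("w1.pkl","rb"))
C=lambda u,v:(195+u/6.5,135+v/6.5)
for a,b in[((392,296),(652,62)),((394,390),(645,322)),((392,343),(649,192))]:
    print(tri([ray(w,a[0]/1.5,a[1]/1.5),ray(w1,*C(*b))]), onz(w,a[0]/1.5,a[1]/1.5,.066))
```

```text
(array([0.68709249, 0.0034149 , 0.06369628]), [np.float64(1.5914291084231297e-05), np.float64(1.591429108429125e-05)]) [0.68705424 0.00404268 0.066     ]
(array([ 0.6909774 , -0.03435283,  0.06776105]), [np.float64(4.667823815422059e-05), np.float64(4.667823815419152e-05)]) [ 0.69109926 -0.03522543  0.066     ]
(array([ 0.68880412, -0.01509996,  0.06631005]), [np.float64(0.00019830884777825982), np.float64(0.00019830884777850523)]) [ 0.68863262 -0.01512856  0.066     ]
```

>>> apply_moves --commands '[[[45,0.01,0,0.5,0,0,0],[45,0.01,0,0.9,0,0,0],[45,0.01,0,0.9,0,0,0],[0,0.01,0,0.9,0,0,0],[0,0.01,0,0.9,0,0,0],[0,0.01,0,0.9,0,0,0],[0,0.01,0,0.9,0,0,0]]]'

```text
time: 4.53
eef_pos: [0.6888, -0.0143, 0.0742]
eef_rot: [3.139, 0.125, -0.003]
force: [-5.0, -1.1, 1.7]
gripper_width: 0.0152
```

Run:
```python
from h import *
o=env.get_obs();print(o["time"],o["eef_pos"],o["force"],o["moment"],o["gripper_width"]);print(R.from_rotvec(o["eef_rot"]).as_matrix().round(3))
w=cam("wrist")
cv2.imwrite("pics/w3.png",cv2.resize(w["frame"][100:300,150:370,::-1],(660,600)))
```

```text
4.525 [ 0.68877384 -0.01433916  0.07422062] [-4.97365253 -1.12659386  1.69589126] [-0.33109147  0.72987049  0.03329798] 0.015155273629964583
[[ 0.997  0.08  -0.002]
 [ 0.08  -0.997 -0.001]
 [-0.002  0.    -1.   ]]
```

View pics/w3.png

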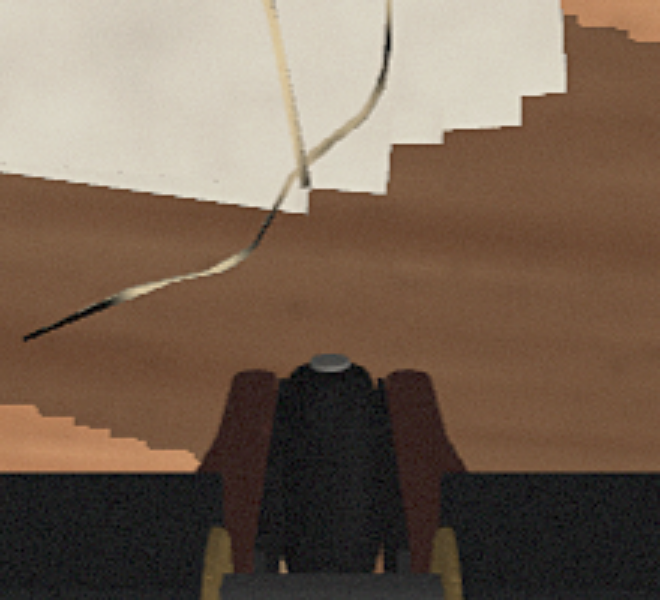

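```bash
cat > tab.py <<'E'
import numpy as np,sys
q0=float(sys.argv[1])
for q in map(float,sys.argv[2:]):
    a,b=1.85-q,1.85-q0
    print(q,(np.array([45*(np.sin(a)-np.sin(b)),1.9*(q-q0),-45*(np.cos(a)-np.cos(b))])/50).round(3))
E
python3 tab.py .47 .55 .65 .8 .95 1.1 1.25 1.4 1.55 1.7 1.85
```

```text
0.55 [-0.016  0.003 -0.07 ]
0.65 [-0.045  0.007 -0.155]
0.8 [-0.103  0.013 -0.277]
0.95 [-0.179  0.018 -0.389]
1.1 [-0.27   0.024 -0.488]
1.25 [-0.375  0.03  -0.572]
1.4 [-0.492  0.035 -0.64 ]
1.55 [-0.618  0.041 -0.689]
1.7 [-0.749  0.047 -0.719]
1.85 [-0.884  0.052 -0.729]
```

>>> apply_moves --commands '[[[0,-0.016,0.003,-0.07,0,0,0],[0,-0.045,0.007,-0.155,0,0,0],[0,-0.103,0.013,-0.277,0,0,0],[0,-0.179,0.018,-0.389,0,0,0],[0,-0.27,0.024,-0.488,0,0,0],[0,-0.375,0.03,-0.572,0,0,0],[0,-0.375,0.03,-0.572,0,0,0]]]'

```text
time: 5.45
eef_pos: [0.6702, -0.0174, 0.1039]
eef_rot: [3.138, 0.125, -0.002]
force: [-0.5, 0.6, 4.1]
gripper_width: 0.0151
```

Run:
```python
from h import *
o=env.get_obs();print(o["time"],o["eef_pos"],o["force"],o["moment"],o["gripper_width"])
d=cam("side"); crop(d,140,90,120,120,5,"d3.png")
```

```text
5.45 [ 0.67023549 -0.01736166  0.10390812] [-0.54410475  0.58031294  4.14770737] [-0.06556404 -0.02171329  0.01050626] 0.015105232954866824
```

View pics/d3.png

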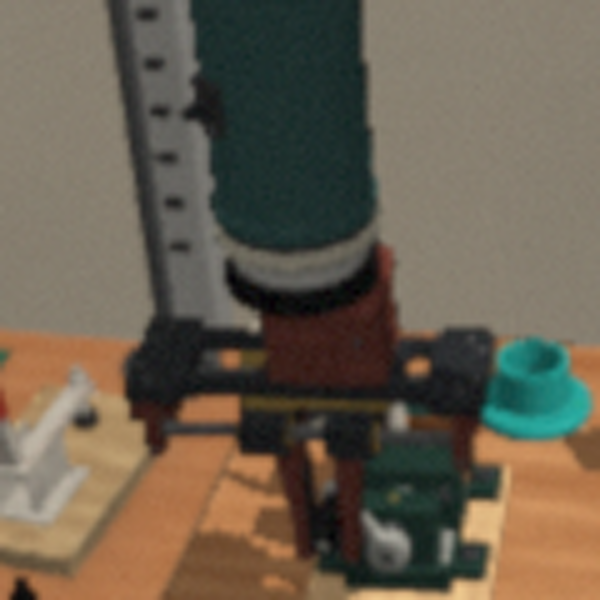

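```bash
python3 tab.py 1.25 1.35 1.5 1.65 1.8 1.95 2.1 2.25 2.4 2.55
```

```text
1.35 [-0.077  0.004 -0.047]
1.5 [-0.2    0.01  -0.103]
1.65 [-0.329  0.015 -0.139]
1.8 [-0.463  0.021 -0.156]
1.95 [-0.598  0.027 -0.153]
2.1 [-0.731  0.032 -0.129]
2.25 [-0.859  0.038 -0.086]
2.4 [-0.979  0.044 -0.024]
2.55 [-1.088  0.049  0.054]
```

>>> apply_moves --commands '[[[0,-0.077,0.004,-0.047,0,0,0],[0,-0.2,0.01,-0.103,0,0,0],[0,-0.329,0.015,-0.139,0,0,0],[0,-0.463,0.021,-0.156,0,0,0],[0,-0.598,0.027,-0.153,0,0,0],[0,-0.731,0.032,-0.129,0,0,0],[0,-0.859,0.038,-0.086,0,0,0],[0,-0.979,0.044,-0.024,0,0,0],[0,-1.088,0.049,0.054,0,0,0],[0,-1.088,0.049,0.054,0,0,0]]]'

```text
time: 6.75
eef_pos: [0.6144, -0.0245, 0.1003]
eef_rot: [3.138, 0.125, -0.007]
force: [-1.2, -1.7, 0.8]
gripper_width: 0.0152
```

```bash
python3 tab.py 2.55 2.65 2.8 2.95 3.1 3.25 3.4 3.5 3.6 3.7;python3 - <<'E'
from h import *
o=env.get_obs();print(o["time"],o["eef_pos"],o["force"],o["moment"],o["gripper_width"])
E
```

```text
2.65 [-0.066  0.004  0.061]
2.8 [-0.152  0.01   0.165]
2.95 [-0.222  0.015  0.28 ]
3.1 [-0.274  0.021  0.405]
3.25 [-0.307  0.027  0.535]
3.4 [-0.32   0.032  0.67 ]
3.5 [-0.317  0.036  0.76 ]
3.6 [-0.306  0.04   0.849]
3.7 [-0.285  0.044  0.936]
6.75 [ 0.6143664  -0.02445761  0.10034378] [-1.23198647 -1.72502651  0.78988002] [-0.35887313  0.12252065  0.00267563] 0.01515102823682966
```

>>> apply_moves --commands '[[[0,-0.066,0.004,0.061,0,0,0],[0,-0.152,0.01,0.165,0,0,0],[0,-0.222,0.015,0.28,0,0,0],[0,-0.274,0.021,0.405,0,0,0],[0,-0.307,0.027,0.535,0,0,0],[0,-0.315,0.032,0.67,0,0,0],[0,-0.315,0.032,0.67,0,0,0]]]'

```text
time: 7.62
eef_pos: [0.5997, -0.0274, 0.0664]
eef_rot: [3.138, 0.125, -0.004]
force: [6.3, 0.3, -2.1]
gripper_width: 0.015
```

Run:
```python
from h import *
o=env.get_obs();print(o["time"],o["eef_pos"],o["force"],o["moment"],o["gripper_width"])
d=cam("side"); crop(d,140,90,120,120,5,"d4.png")
```

```text
7.625 [ 0.59965313 -0.02736394  0.06635064] [ 6.26163872  0.3252237  -2.06852586] [ 0.12017868 -1.20973279  0.04103004] 0.015016859141016341
```

View pics/d4.png

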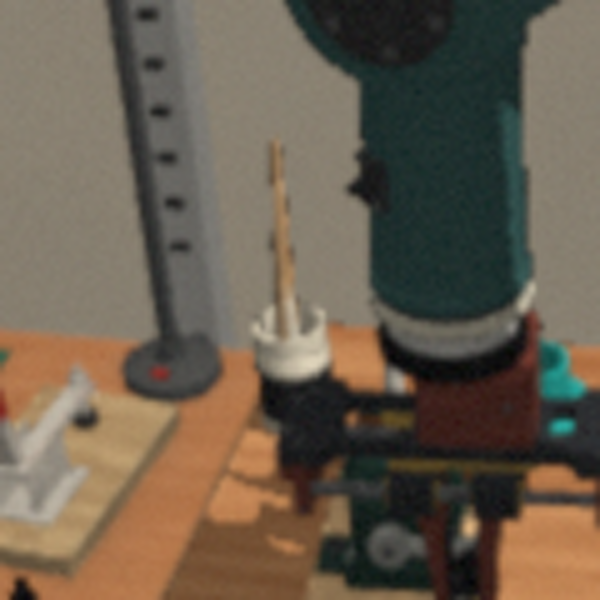

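Run:
```python
from h import *
import pickle
w=pickle.load(open("w1.pkl","rb"));print(onz(w,143,172,.05),onz(w,140,230,.05),onz(w,0,157,.05))
```

```text
[ 0.53979732 -0.04270391  0.05      ] [ 0.53816038 -0.10564538  0.05      ] [ 0.39747881 -0.04356235  0.05      ]
```

>>> apply_moves --commands '[[[0,0.01,0.004,0.09,0,0,0],[0,0.02,0.007,0.16,0,0,0],[0,0.03,0.007,0.2,0,0,0],[0,0.03,0.007,0.2,0,0,0]]]'

```text
time: 8.18
eef_pos: [0.6007, -0.0275, 0.0582]
eef_rot: [3.138, 0.125, -0.005]
force: [-3.9, 0.9, 23.1]
gripper_width: 0.0152
```

>>> apply_moves --commands '[[[0,0.01,0,0.06,0,0,0],[0,0.01,0,0.08,0,0,0],[0,0.01,0,0.08,0,0,0]]]'

```text
time: 8.55
eef_pos: [0.6008, -0.0275, 0.0573]
eef_rot: [3.138, 0.125, -0.005]
force: [-5.2, 1.5, 33.6]
gripper_width: 0.0151
```

Run:
```python
from h import *
o=env.get_obs();print(o["time"],o["eef_pos"],o["force"],o["moment"],o["gripper_width"])
w=cam("wrist"); cv2.imwrite("pics/w4.png",cv2.resize(w["frame"][:,:,::-1],(768,576)))
```

```text
8.55 [ 0.60078311 -0.02754943  0.05728473] [-5.23520765  1.50088889 33.63121084] [ 0.11053181  0.88117291 -0.01002911] 0.015116572932339463
```

View pics/w4.png

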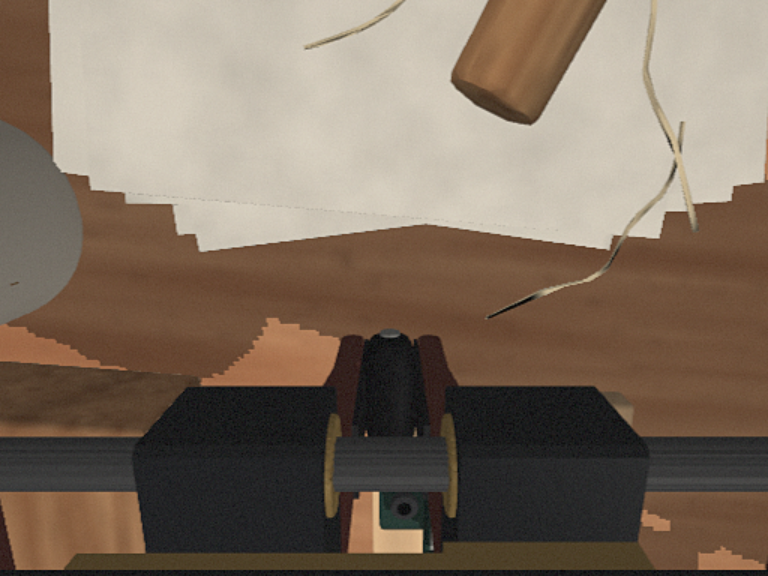

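>>> apply_moves --commands '[[[0,0,0,-0.03,0,0,0],[45,0,0,-0.03,0,0,0],[45,0,0,-0.03,0,0,0],[45,0,0,-0.03,0,0,0],[45,0,0,-0.8,0,0,0],[45,0,0,-1.8,0,0,0],[45,0,0,-2.8,0,0,0],[45,0.5,0.5,-3.7,0,0,0],[45,1,1.1,-3.85,0,0,0],[45,1,1.1,-3.85,0,0,0],[45,1,1.1,-3.85,0,0,0]]]'

```text
time: 9.98
eef_pos: [0.6543, -0.0776, 0.2483]
eef_rot: [3.139, 0.125, -0.01]
force: [0.7, 0.6, -0.9]
gripper_width: 0.0395
```

Run:
```python
from h import *
import pickle
w=cam("wrist"); pickle.dump(w,open("w5.pkl","wb")); cv2.imwrite("pics/w5.png",cv2.resize(w["frame"][:,:,::-1],(768,576)))
d=cam("side"); crop(d,180,140,100,75,8,"d5.png")
pickle.dump(d,open("d5.pkl","wb"));s=cam("scene");pickle.dump(s,open("s5.pkl","wb"))
crop(s,190,120,100,75,8,"s5.png")
```

```text
(no output)
```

View pics/w5.png

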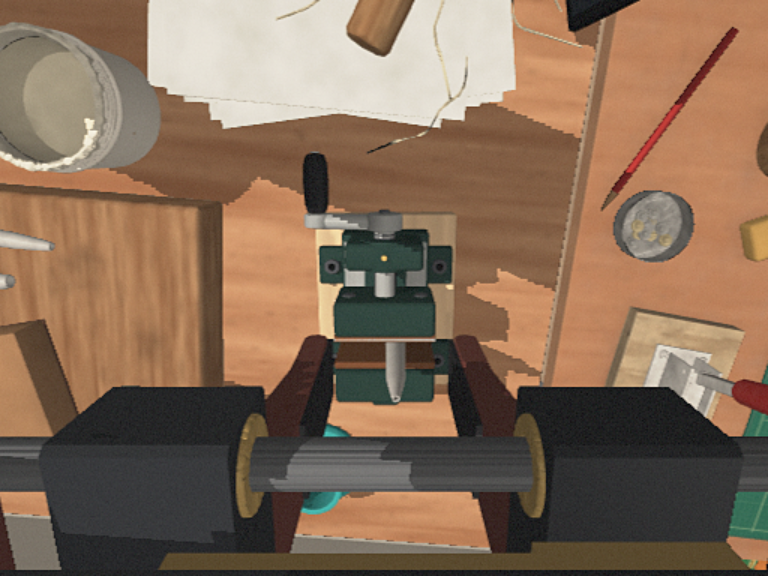

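View pics/d5.png

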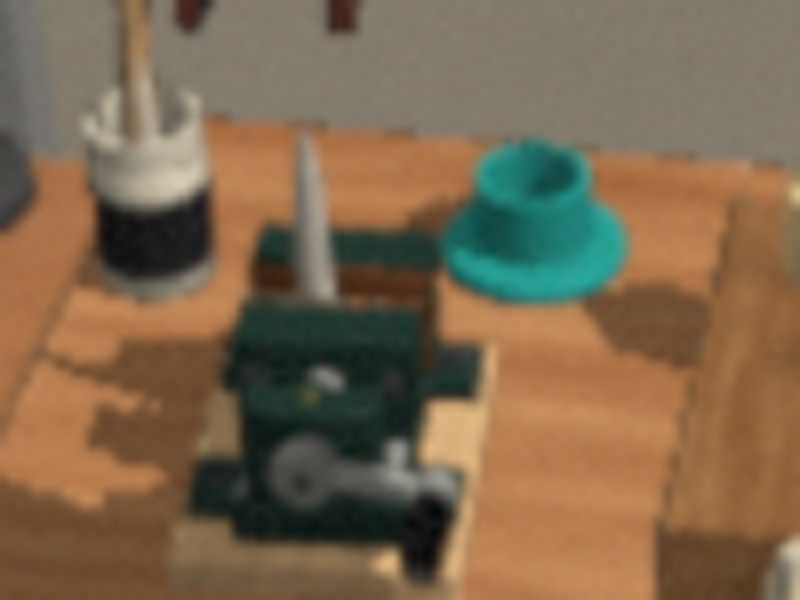

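View pics/s5.png

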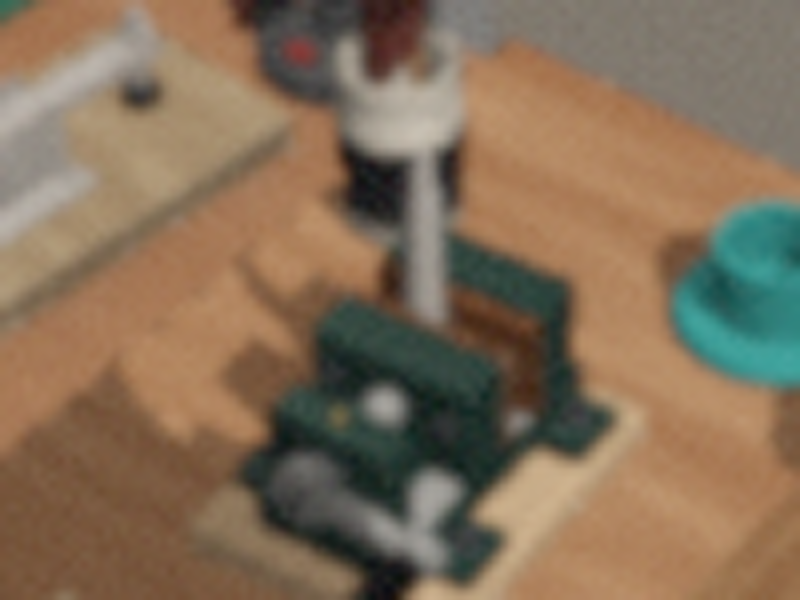

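Run:
```python
from h import *
import pickle
w=pickle.load(open("w5.pkl","rb")); crop(w,235,215,60,60,10,"w5c.png")
s=pickle.load(open("s5.pkl","rb")); crop(s,225,125,40,40,12,"s5c.png")
s=pickle.load(open("d5.pkl","rb")); crop(s,200,145,40,40,12,"d5c.png")
```

```text
(no output)
```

View pics/w5c.png

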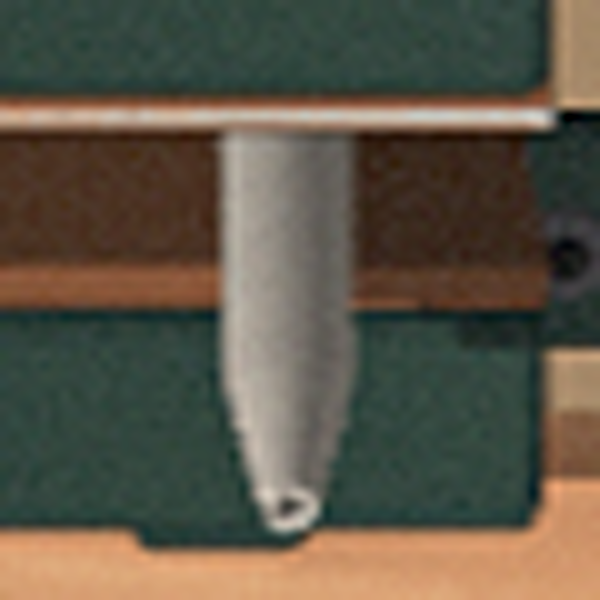

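View pics/s5c.png

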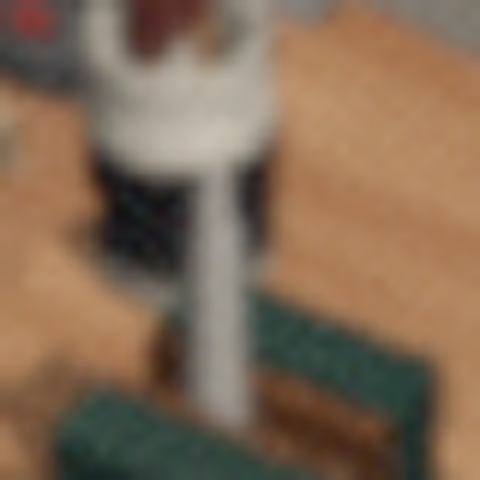

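View pics/d5c.png

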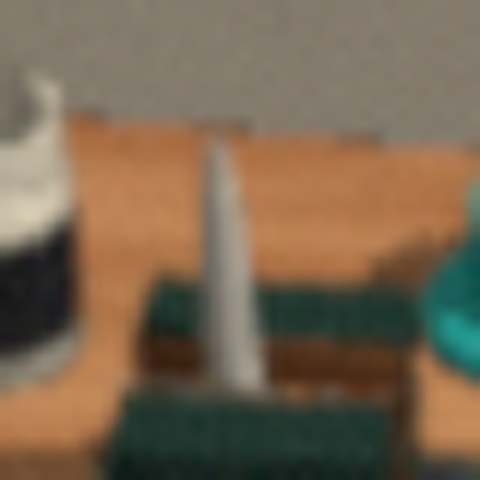

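Run:
```python
from h import *
import pickle
w,s,d=[pickle.load(open(f,"rb")) for f in("w5.pkl","s5.pkl","d5.pkl")]
rw,rs,rd=ray(w,264.2,265.5),ray(s,242.9,138.5),ray(d,218.1,156.9)
for n,l in(("wsd",[rw,rs,rd]),("ws",[rw,rs]),("wd",[rw,rd]),("sd",[rs,rd])): x,e=tri(l);print(n,x.round(4),np.round(e,4))
print("w at .142",onz(w,264.2,265.5,.142), "s",onz(s,242.9,138.5,.142),"d",onz(d,218.1,156.9,.142))
# scope position from each cam: top at z=.12
print("scope top", onz(s,190+243/6,210+170/6,.119),onz(d,230+225/6,200+212/6,.119))
print("foot", onz(s,190+256/6,210+358/6,.009),onz(d,230+222/6,200+412/6,.009))
# bottle
print("bottle cap",onz(s,245,303,.15),onz(d,327,264,.15))
```

```text
wsd [ 0.6599 -0.1317  0.1403] [0.0012 0.0015 0.0022]
ws [ 0.6607 -0.1313  0.1417] [0.0006 0.0006]
wd [ 0.6599 -0.1333  0.1377] [0.0014 0.0014]
sd [ 0.658  -0.1291  0.1428] [0.0016 0.0016]
w at .142 [ 0.6609614  -0.13054664  0.142     ] s [ 0.66036257 -0.13162044  0.142     ] d [ 0.65691605 -0.12775653  0.142     ]
scope top [0.48804463 0.13275627 0.119     ] [0.48349689 0.13297488 0.119     ]
foot [0.48238553 0.13741983 0.009     ] [0.48248697 0.13613517 0.009     ]
bottle cap [0.35254363 0.25430478 0.15      ] [0.35081114 0.22665932 0.15      ]
```

>>> apply_moves --commands '[[[70,-0.7,-0.8,0,0,0,0],[70,-1.5,-1.8,0,0,0,0],[70,-2.3,-2.8,0,0,0,0],[70,-2.9,-3.6,0,0,0,0],[70,-3.1,-3.8,0,0,0,0],[70,-3.1,-3.8,0,0,0,0],[70,-3.1,-3.8,0,0,0,0]]]'

```text
time: 11.0
eef_pos: [0.4857, 0.0991, 0.2496]
eef_rot: [3.138, 0.126, -0.007]
force: [0.7, 0.1, 1.5]
gripper_width: 0.0614
```

Run:
```python
from h import *
import pickle
w=cam("wrist"); pickle.dump(w,open("w6.pkl","wb")); cv2.imwrite("pics/w6.png",cv2.resize(w["frame"][:,:,::-1],(768,576)))
d=cam("side")
print("tablet top",[tri([ray(d,150,207),ray(cam("scene"),151,172)])], onz(d,157,300,0),onz(d,137,255,0))
```

```text
tablet top [(array([0.77356824, 0.09433274, 0.12948871]), [np.float64(0.002662324657476836), np.float64(0.0026623246574767195)])] [0.71941586 0.26002638 0.        ] [0.81669462 0.13488321 0.        ]
```

View pics/w6.png

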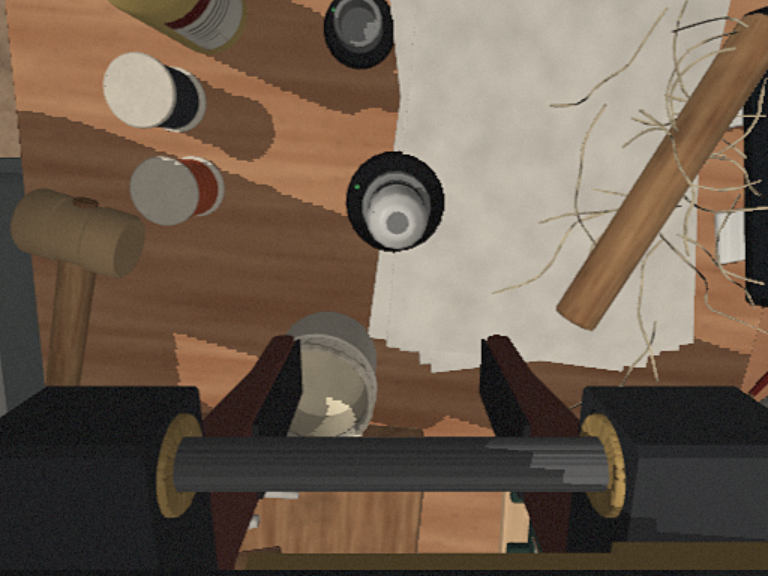

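Run:
```python
from h import *
import pickle
w=pickle.load(open("w6.pkl","rb"))
print(onz(w,264.7,147.3,.12),onz(w,263.3,134.7,.009))
s=pickle.load(open("s5.pkl","rb"));d=pickle.load(open("d5.pkl","rb"))
print(tri([ray(w,264.7,147.3),ray(s,190+243/6,210+172/6),ray(d,230+225/6,200+214/6)]))
print("pot rim",onz(w,333/1.5,385/1.5,.082))
```

```text
[0.48547253 0.13618053 0.12      ] [0.48478393 0.13619602 0.009     ]
(array([0.48455885, 0.13647724, 0.12257472]), [np.float64(0.0008664575262404274), np.float64(0.0010748245216491408), np.float64(0.0017567110291489439)])
pot rim [0.45350245 0.02104632 0.082     ]
```

>>> apply_moves --commands '[[[70,0.045,-0.5,0.3,0,0,0],[70,0.045,-0.74,0.8,0,0,0],[70,0.045,-0.74,1.6,0,0,0],[70,0.045,-0.74,2.4,0,0,0],[70,0.045,-0.74,3,0,0,0],[70,0.045,-0.74,3.3,0,0,0],[70,0.045,-0.74,3.3,0,0,0],[70,0.045,-0.74,3.3,0,0,0]]]'

```text
time: 12.15
eef_pos: [0.485, 0.1358, 0.0852]
eef_rot: [3.139, 0.124, -0.006]
force: [0.3, -0.1, 0.0]
gripper_width: 0.0615
```

Run:
```python
from h import *
o=env.get_obs();print(o["time"],o["eef_pos"],o["force"],o["gripper_width"]);print(R.from_rotvec(o["eef_rot"]).as_matrix().round(3))
w=cam("wrist"); cv2.imwrite("pics/w7.png",cv2.resize(w["frame"][:,:,::-1],(768,576)))
s=cam("scene"); crop(s,170,150,140,140,4.2,"s7.png")
```

```text
12.15 [0.48504055 0.13579998 0.08523377] [ 0.28167862 -0.06802787  0.01519528] 0.06149301862612362
[[ 0.997  0.079 -0.004]
 [ 0.079 -0.997 -0.001]
 [-0.004  0.    -1.   ]]
```

View pics/w7.png

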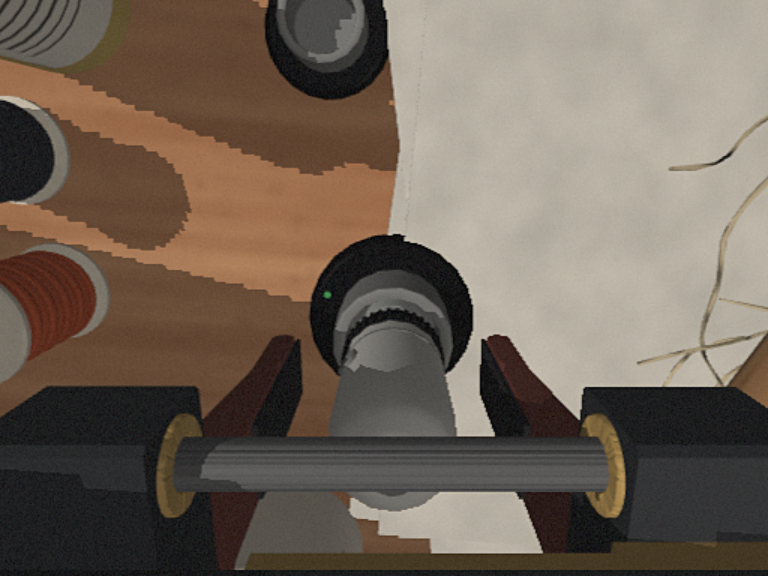

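View pics/s7.png

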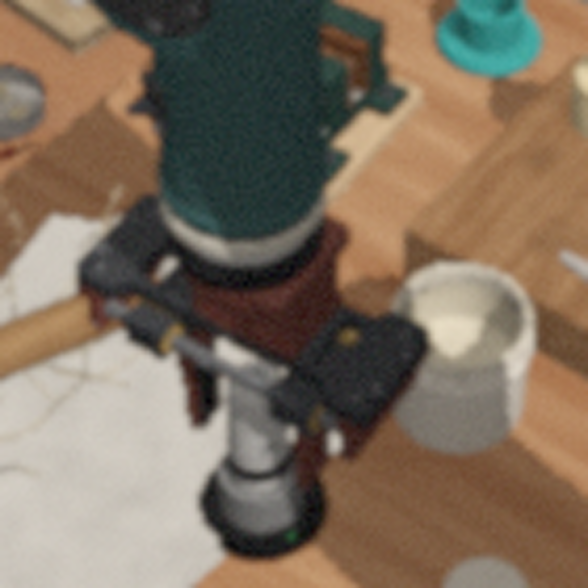

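>>> apply_moves --commands '[[[0,0,0,0,0,0,0],[0,0,0,0,0,0,0],[0,0,0,0,0,0,0],[0,0,0,0,0,0,0],[0,0,0,0,0,0,0]]]'

```text
time: 12.88
eef_pos: [0.4851, 0.136, 0.0857]
eef_rot: [3.139, 0.124, -0.005]
force: [-0.7, -0.7, 4.2]
gripper_width: 0.033
```

>>> apply_moves --commands '[[[0,0,0,-0.15,0,0,0],[0,0,0,-0.4,0,0,0],[0,0,0,-0.8,0,0,0],[0,0,0,-1.3,0,0,0],[0,0,0,-1.9,0,0,0],[0,0,0,-2.5,0,0,0],[0,0,0,-3.1,0,0,0],[0,0,0,-3.6,0,0,0],[0,0,0,-3.8,0,0,0],[0,0,0,-3.8,0,0,0],[0,0,0,-3.8,0,0,0]]]'

```text
time: 14.25
eef_pos: [0.4849, 0.1359, 0.2747]
eef_rot: [3.139, 0.124, -0.007]
force: [0.2, -1.0, -1.4]
gripper_width: 0.0335
```

Run:
```python
from h import *
import pickle
o=env.get_obs();print(o["time"],o["eef_pos"],o["force"],o["moment"],o["gripper_width"]);M=R.from_rotvec(o["eef_rot"]).as_matrix();print(M.round(3))
s=cam("scene"); d=cam("side")
L=o["eef_pos"]+M@[0,0,.0737]
T=o["eef_pos"]-M@[0,0,.0343]
print(L,proj(s,L),proj(d,L),proj(s,T))
u=proj(s,L).astype(int);crop(s,u[0]-60,u[1]-70,120,100,6,"s8.png")
u=proj(d,L).astype(int);crop(d,u[0]-60,u[1]-70,120,100,6,"d8.png")
```

```text
14.25 [0.4849424  0.13593542 0.27466333] [ 0.2353402  -0.9913705  -1.35733537] [-0.07628815 -0.10607058  0.04335328] 0.0335403265225833
[[ 0.997  0.079 -0.005]
 [ 0.079 -0.997 -0.001]
 [-0.005  0.    -1.   ]]
[0.48459247 0.13587916 0.20096418] [229.51554986 215.38184516] [267.43584057 208.82961209] [227.28341774 177.73491895]
```

View pics/s8.png

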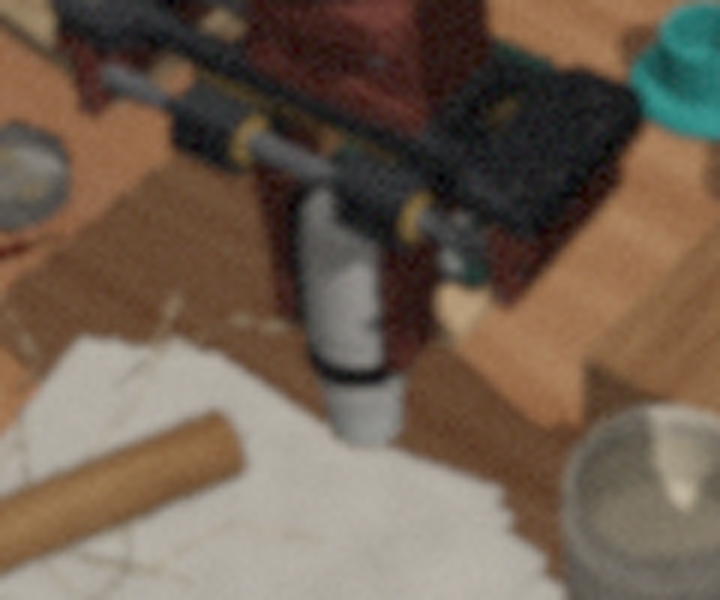

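View pics/d8.png

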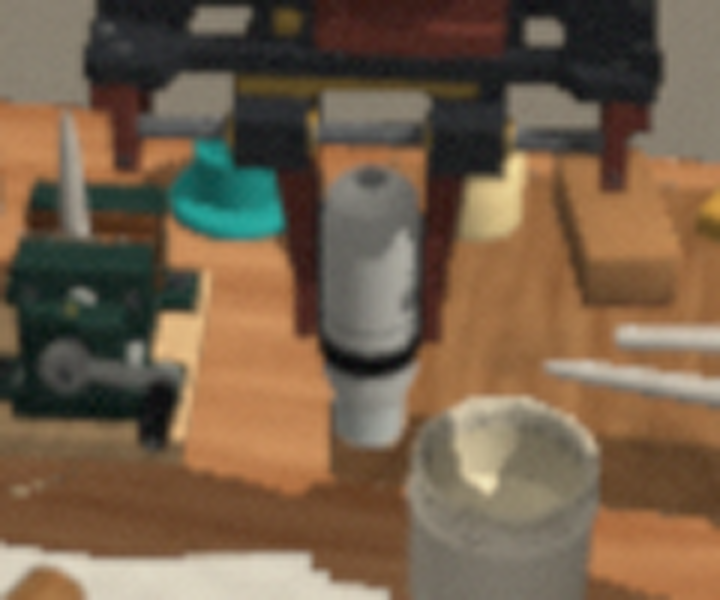

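>>> apply_moves --commands '[[[0,0.2,0.35,0,0,0,0],[0,0.55,1.0,0,0,0,0],[0,1.0,1.8,0,0,0,0],[0,1.45,2.65,0,0,0,0],[0,1.9,3.5,0,0,0,0],[0,2.4,4.35,0,0,0,0],[0,2.75,5,0,0,0,0],[0,2.98,5.4,0,0,0,0],[0,3.08,5.59,0,0,0,0],[0,3.08,5.59,0,0,0,0],[0,3.08,5.59,0,0,0,0]]]'

```text
time: 15.72
eef_pos: [0.66, -0.1299, 0.2737]
eef_rot: [3.139, 0.125, -0.009]
force: [-0.1, 0.7, -0.9]
gripper_width: 0.0333
```

```bash
cat > chk.py <<'E'
from h import *
import sys
t=sys.argv[1]
o=env.get_obs();print(o["time"],o["eef_pos"],o["force"],o["gripper_width"]);M=R.from_rotvec(o["eef_rot"]).as_matrix();print(M.round(4))
s=cam("scene"); d=cam("side")
L=o["eef_pos"]+M@[0,0,.0737]; P=np.array([.660,-.1305,.142])
print("lens",L)
for c,n in((s,"s"),(d,"d")):
    u=proj(c,(L+P)/2).astype(int)-[20,20];crop(c,u[0],u[1],40,40,15,n+t+".png")
    print(n,u,(proj(c,L)-u)*15,(proj(c,P)-u)*15, (proj(c,L+[0,0,.016])-u)*15)
E
python3 chk.py 9
```

```text
15.725 [ 0.6599969  -0.12988235  0.27368326] [-0.08403475  0.74266229 -0.91323484] 0.033263055277777516
[[ 9.968e-01  7.940e-02 -5.900e-03]
 [ 7.940e-02 -9.968e-01 -3.000e-04]
 [-5.900e-03 -2.000e-04 -1.000e+00]]
lens [ 0.65956529 -0.12990365  0.19998453]
s [222 110] [306.2156875  167.31446084] [311.18105074 431.55539964] [304.82486013  90.22770204]
d [196 127] [300.78782304 170.41170102] [318.55018173 438.88529925] [295.22986687  92.6412211 ]
```

View pics/s9.png

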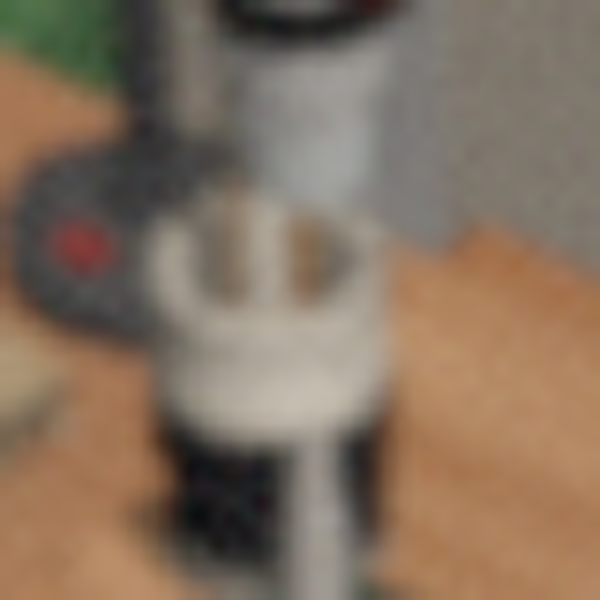

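View pics/d9.png

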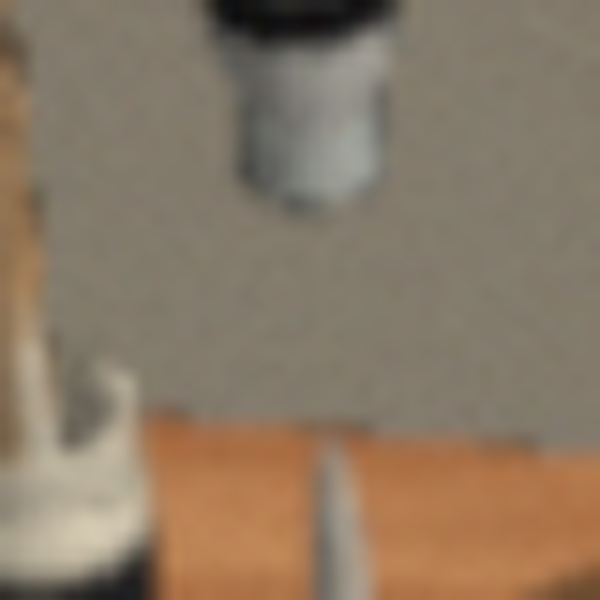

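>>> apply_moves --commands '[[[0,0.013,0.012,0.15,0,0,0],[0,0.013,0.012,0.4,0,0,0],[0,0.013,0.012,0.65,0,0,0],[0,0.013,0.012,0.8,0,0,0],[0,0.013,0.012,0.8,0,0,0],[0,0.013,0.012,0.8,0,0,0]]]'

```text
time: 16.58
eef_pos: [0.6608, -0.1303, 0.2343]
eef_rot: [3.139, 0.126, -0.008]
force: [-0.5, -0.3, -1.3]
gripper_width: 0.0332
```

```bash
python3 chk.py 10
```

```text
16.575 [ 0.66084019 -0.1303252   0.23428021] [-0.49169689 -0.30229828 -1.2777319 ] 0.033227233530907216
[[ 9.968e-01  7.990e-02 -4.800e-03]
 [ 7.990e-02 -9.968e-01 -7.000e-04]
 [-4.900e-03  3.000e-04 -1.000e+00]]
lens [ 0.66048567 -0.1303771   0.16058108]
s [222 115] [307.03296591 272.34595897] [311.18105074 356.55539964] [305.68453558 198.93181431]
d [196 133] [309.73618013 264.26452651] [318.55018173 348.88529925] [304.38215326 189.86975523]
```

View pics/s10.png

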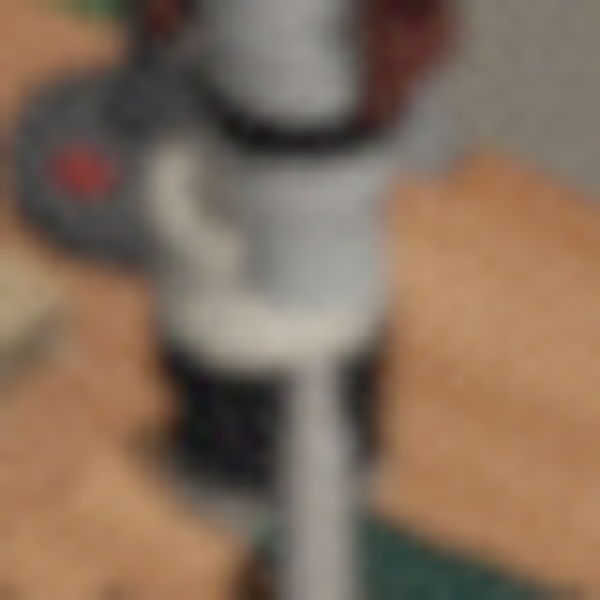

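View pics/d10.png

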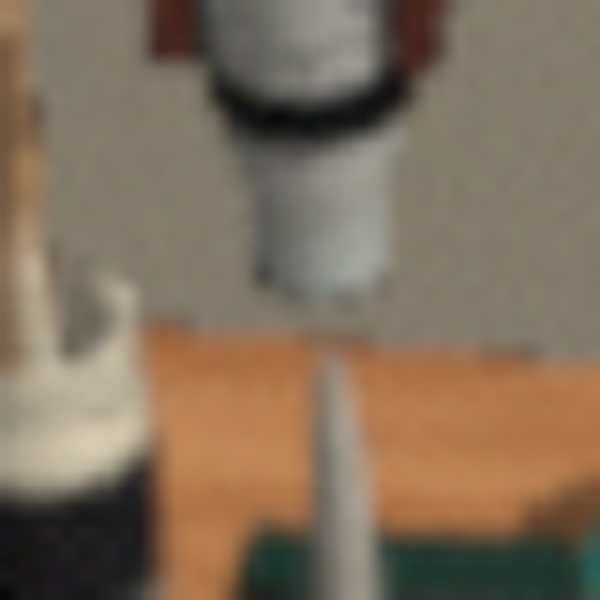

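>>> apply_moves --commands '[[[0,-0.005,0,0.06,0,0,0],[0,-0.005,0,0.12,0,0,0],[0,-0.005,0,0.165,0,0,0],[0,-0.005,0,0.165,0,0,0],[0,-0.005,0,0.165,0,0,0]]]'

```text
time: 17.3
eef_pos: [0.6607, -0.1304, 0.2263]
eef_rot: [3.138, 0.126, -0.007]
force: [0.3, 0.6, -1.0]
gripper_width: 0.0335
```

```bash
python3 chk.py 11
python3 - <<'E'
from h import *
w=cam("wrist"); cv2.imwrite("pics/w11.png",cv2.resize(w["frame"][:,:,::-1],(768,576)))
w=cam("side"); cv2.imwrite("pics/df11.png",cv2.resize(w["frame"][:,:,::-1],(768,576)))
E
```

```text
17.3 [ 0.66070737 -0.13037542  0.22632999] [ 0.32066677  0.62356519 -1.00394883] 0.03353206531694112
[[ 9.968e-01  7.990e-02 -4.300e-03]
 [ 7.990e-02 -9.968e-01 -9.000e-04]
 [-4.300e-03  5.000e-04 -1.000e+00]]
lens [ 0.6603908 -0.1304382  0.1526307]
s [222 117] [308.33889421 278.33078646] [311.18105074 326.55539964] [307.00976317 205.62430151]
d [197 134] [297.94057988 285.60688117] [303.55018173 333.88529925] [292.63871046 211.86429654]
```

View pics/s11.png

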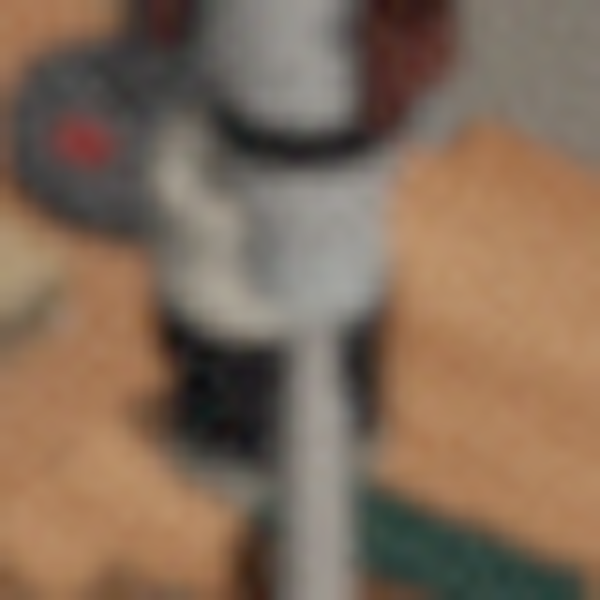

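View pics/d11.png

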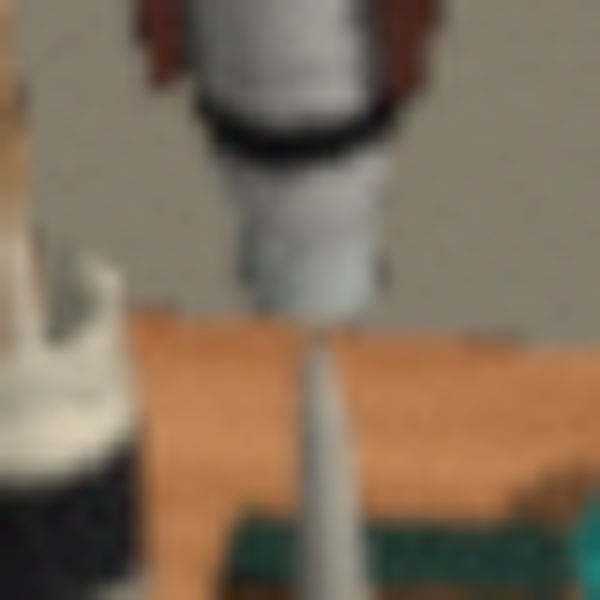

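View pics/w11.png

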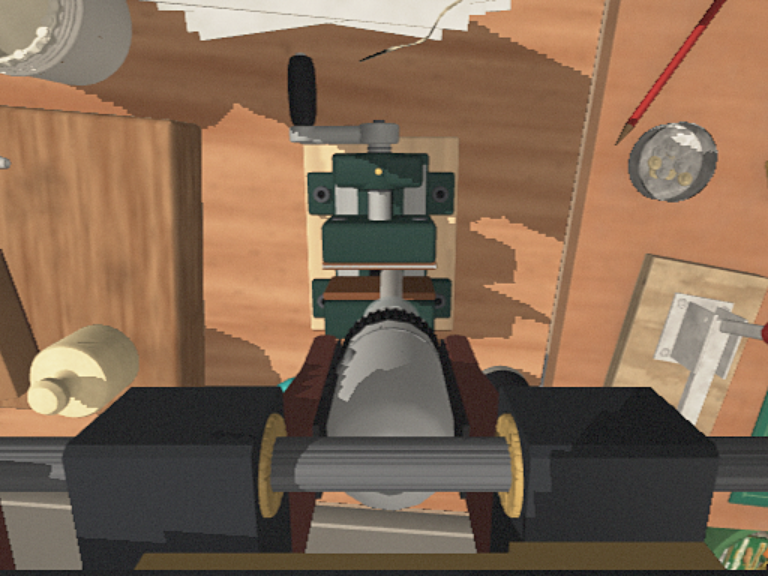

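View pics/df11.png

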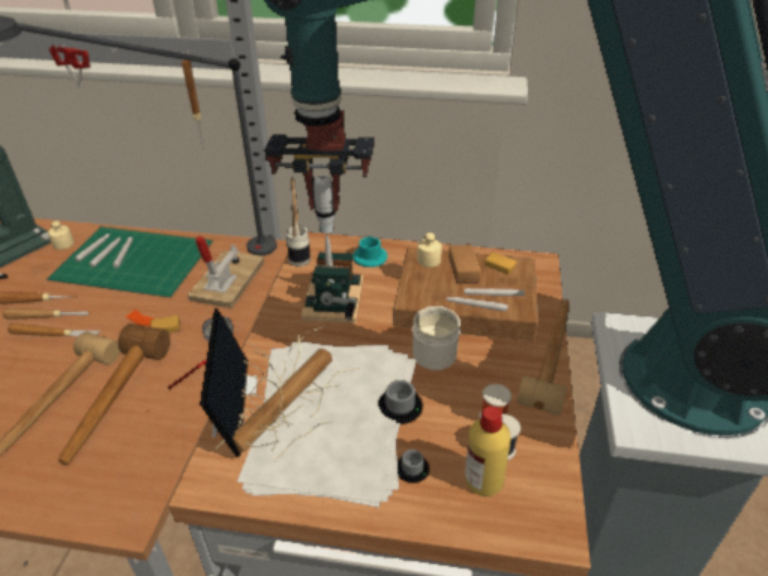

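Run:
```python
from h import *
print(env.hand_in())
o=env.get_obs();print(o["time"],o["eef_pos"],o["force"],o["gripper_width"])
```

```text
the job is handed in; nothing more can be done
None
the job is handed in; nothing more can be done
```

The vise is cranked to its stop, and the arm is holding the microscope upright over the punch's cutting edge. I handed the job in at about 17.5 s; it reports no verdict.

- **Vise:** I led the handle round clockwise in one grasp. At the end, 10 N more push moved it only 0.9 mm, to a peak of about 34 N on the wrist. The pictures show the handle on the vise's −y side, slightly below the hub, as it should be at 3.6 rad.
- **Microscope:** I lifted it straight out of its stand and carried it with the lens about 0.20 m above the bench. It came down over the punch in steps. The opening stayed at about 33 mm, close to the body's 34 mm, so it did not slip sideways. The tool is within about 0.3° of vertical.
- **Last checks:** I worked out the lens at (0.6604, −0.1304, 0.1526) from the arm's pose and the seat height in the stand. The punch edge is at about (0.660, −0.1305, 0.142), so the lens is about 10.6 mm above it and centred. No contact force showed at the end.
- **Disagreements:** The three cameras placed the punch edge up to about 4 mm apart. The side camera was about 2 mm off along x, but it was off by the same amount for the lens, so that cancels. I would put the remaining centring error at about 1.5 mm, mainly along world y.
- **Other things on the bench:** In the last pictures I saw nothing else moved. I checked this by eye only.

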